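# Stack a stone slab over a cork separator on the cured stack

### The job

Two small leather-stamping stones lie on wooden rests: the stone whose rest has the green tag in front of it is cured and ready, the red-tagged one is still curing and must be left alone. Lay the cork sheet flat and centred on the green-tagged stone, lined up with it, let go of it, and then set the spare stone slab gently on top of the cork, centred and lined up with the stone below. Stone must never touch stone or be dropped, and the tags, mallet and bottle stay where they are.

Things in the scene. Friction and masses are not known exactly. Their poses are not given: they have to be found in the camera images.
- rest_left: fixed wooden rest on the robot's left (+y), 160 x 76 x 14 mm (x, y, z), a stone lies on it; origin at the centre of its underside on the bench, x along its length, z up
- rest_right: the same kind of rest on the robot's right (-y)
- base_left: loose dark grey stone slab lying on rest_left (top face 36 mm above the bench), 130 x 56 x 22 mm (x, y, z), about 0.4 kg; origin at the centre of its underside, x along its length, z up
- base_right: loose dark grey stone slab lying on rest_right (top face 36 mm above the bench), 130 x 56 x 22 mm (x, y, z), about 0.4 kg; origin at the centre of its underside, x along its length, z up
- tag_green: green plastic disc, 44 mm across, 12 mm high, on the bench about 110 mm from the centre of one of the rests, on the robot's side of it: that stone is ready; origin at the centre of its underside
- tag_red: red plastic disc of the same size, in front of the other rest: that stone must be left alone; origin at the centre of its underside
- stand: fixed light wooden block, 110 x 36 x 24 mm (x, y, z), under the cork sheet; origin at the centre of its underside on the bench, x along its length
- sheet: the separator: stiff flat brown cork sheet, 136 x 62 x 6 mm (x, y, z), 0.06 kg, lying on the stand with its underside 24 mm above the bench and its long edges free by 13 mm on both sides; origin at the centre of its underside, x along its length, z up
- slab: the spare dark grey stone slab, lying flat on the bare bench between the rests, 130 x 56 x 22 mm (x, y, z), about 0.4 kg; origin at the centre of its underside, x along its length, z up
- mallet: mallet with white head (48 mm across) lying on the far side of the bench, about 200 mm long, x along its handle; bystander; origin near the middle of the handle at bench level
- sealer: white bottle with blue cap, 56 mm across, 130 mm high, standing at the robot's far left; bystander; origin at the centre of its underside
Mind the look-alikes: they are no part of the job. What is shaped like the slab but purple or white is not meant.

How it is judged:
On the way:
1. the cork sheet lies flat, centred and lined up on the green-tagged stone, let go (((horizontal distance between tag_green and rest_left below 0.25 m and x of sheet in the frame of base_left between -0.012 and 0.012 m and y of sheet in the frame of base_left between -0.01 and 0.01 m and z of sheet in the frame of base_left between 0.019 and 0.025 m and angle between the x axis of sheet and the x axis of base_left, either way round below 0.14 rad and angle between sheet's own z axis and vertical below 0.05 rad) or (horizontal distance between tag_green and rest_right below 0.25 m and x of sheet in the frame of base_right between -0.012 and 0.012 m and y of sheet in the frame of base_right between -0.01 and 0.01 m and z of sheet in the frame of base_right between 0.019 and 0.025 m and angle between the x axis of sheet and the x axis of base_right, either way round below 0.14 rad and angle between sheet's own z axis and vertical below 0.05 rad)) and contact force between sheet and the fingers below 0.1 N and linear speed of sheet below 0.02 m/s), for 0.2 s.
At the end, for the whole second after the job is handed in: The green-tagged stone is within 20 mm of its rest's centre, the cork flat on it and the spare slab flat on the cork, each within 12 mm along, 10 mm across and 0.14 rad of the lower stone, tilted under 0.05 rad, seated to 3 mm in height, and at rest (((horizontal distance between tag_green and rest_left below 0.25 m and x of sheet in the frame of base_left between -0.012 and 0.012 m and y of sheet in the frame of base_left between -0.01 and 0.01 m and z of sheet in the frame of base_left between 0.019 and 0.025 m and angle between the x axis of each of sheet, slab and the x axis of base_left, either way round below 0.14 rad and angle between each of sheet, slab's own z axis and vertical below 0.05 rad and x of slab in the frame of base_left between -0.012 and 0.012 m and y of slab in the frame of base_left between -0.01 and 0.01 m and z of slab in the frame of base_left between 0.025 and 0.031 m and horizontal distance between base_left and rest_left below 0.02 m and z of base_left in the frame of rest_left between 0.011 and 0.017 m) or (horizontal distance between tag_green and rest_right below 0.25 m and x of sheet in the frame of base_right between -0.012 and 0.012 m and y of sheet in the frame of base_right between -0.01 and 0.01 m and z of sheet in the frame of base_right between 0.019 and 0.025 m and angle between the x axis of each of sheet, slab and the x axis of base_right, either way round below 0.14 rad and angle between each of sheet, slab's own z axis and vertical below 0.05 rad and x of slab in the frame of base_right between -0.012 and 0.012 m and y of slab in the frame of base_right between -0.01 and 0.01 m and z of slab in the frame of base_right between 0.025 and 0.031 m and horizontal distance between base_right and rest_right below 0.02 m and z of base_right in the frame of rest_right between 0.011 and 0.017 m)) and linear speed of each of sheet, slab below 0.02 m/s); the robot touches nothing.
It fails at once if stone touches stone (contact force between slab and base_left above 0.3 N or contact force between slab and base_right above 0.3 N).
It fails at once if the spare slab is dropped (falls freely by more than about 10 mm) (contact force between slab and the fingers below 0.05 N and linear speed of slab above 0.45 m/s).
It fails at once if the red-tagged stone is disturbed: shifted more than 10 mm or the cork laid on it ((horizontal distance between tag_red and rest_left below 0.25 m and (distance of base_left from where it was at the start of the episode above 0.01 m or contact force between sheet and base_left above 0.3 N)) or (horizontal distance between tag_red and rest_right below 0.25 m and (distance of base_right from where it was at the start of the episode above 0.01 m or contact force between sheet and base_right above 0.3 N))).
It fails at once if a tag, the mallet or the bottle is moved by more than 20 mm (distance of any of tag_green, tag_red, mallet, sealer from where it was at the start of the episode above 0.02 m).
It also fails if it takes over 59 s, if anything falls off the work surface, if the arm or the gripper's body presses on something with over 40 N, if the wrist force passes 120 N, or if a joint passes its speed limit or range.

### The arm

A 6-joint arm with a two-finger parallel gripper is mounted at the origin on the work surface. World frame = base frame: x ahead of the robot, y to its left, z up, the work surface at z = 0. Lengths are in m, angles in rad, forces in N, time in s.
With the tool pointing down it reaches from about 0.375 to 0.9 m from the base axis. Payload 3.1 kg.
Tool frame: the origin (TCP) lies between the finger pads; the fingertips stand 22 mm ahead of it and the grasp point (between the pads) lies 3 mm ahead of it; z points along the fingers, y is the line along which they close (so a half turn about z gives the same grasp; the last joint's range is limited). The gripper opens to 87 mm and grips with 3 to 60 N. Pads are 19 mm wide; open, the fingers measure 117 mm over their backs; the gripper's body (75 mm by 190 mm) begins 51 mm behind the grasp point.
Start: joints at [-0.178, 0.527, 1.433, -0, 1.181, -0.178], TCP at [0.625, 0, 0.245] pointing down, gripper open.
Joint ranges: [-3.08, 3.08], [-0.75, 2.2], [0.22, 2.44], [-1.43, 4.57], [0, 2.65], [-2.85, 2.85]. Speed limits (rad/s): [2.79, 2.79, 3.14, 3.14, 3.14, 3.14].

### API

Orientations are given as a unit quaternion [x, y, z, w].
In Python, from rig import robot gives the robot as it stands.
- The arm moves only by the tool move_arm, never from a script. Its argument "series" is text: rows parted by semicolons, each of 6 numbers parted by spaces: the shift along the tool's x, y, z in mm, then the turn, a rotation vector about the tool's x, y, z in degrees. In form: dx dy dz ax ay az; .... A call has 1 to 8 rows; each row is the pose to reach, as a shift and turn from the pose commanded when the call began, along the tool's axes at that moment; what a row does not reach only later rows make up. A row lasts 1/12 s, in which the tool goes at most 41.7 mm and 7.16 degrees, less where a joint would pass 70% of its speed; a pose out of reach is approached as far as the arm can. A call with a gripper value outside its range is refused whole. "jaw" is the opening, from 0 (shut) to 1 (fully open), set as the call begins (left out, the last holds). The fingers move at their own pace and stop on an object; "newtons" is the grip in N (left out, the last holds). Time passes only in rows, so rows that repeat a pose let the fingers close. It gives the time, the measured TCP pose, the force, the opening and the grip force at its end, in the units of the state.
- robot.get_obs(): the state, without advancing time (a new reading comes with each control period).
- robot.camera(name): name is "scene" or "side" or "wrist"; returns a dict with "img" (384x512x3 uint8, red, green, blue), "mtx" (3x3 intrinsics, pixels), "world_to_cam" (4x4, takes a point from world to camera coordinates). Camera axes: x right, y down, z forward; pixel columns grow to the right and rows downward; lengths in m; the calibration is good to about 2 mm. A picture is of the moment at which its call begins. There is no depth.
- robot.hand_in(): hands the job in; it is judged then, once.
Trained networks look in a picture, given as the dict that the camera call returned (one of the last four; its "shot" number tells which), for a name from the list of things; names that differ only in an ending like _2 or _b are one class to them, and where a whole thing is asked for, a point or a joint stands for the part that bears it (a point fixed in the world has none). Each returns a list of dicts, best first, with "p" (0 to 1); they miss things now and then, are a little off and sometimes report something else, mostly with a low value. They report only what shows in the picture. A call takes as long as a camera call. They do not tell look-alikes from the thing itself.
- robot.search_frame(picture, thing): "xyz" ([x, y, z] in m, in world coordinates, good to about 4 mm: the middle of the surface that is visible of it).
- robot.tip_of(picture, thing): "xyz" ([x, y, z] in m, in world coordinates, good to about 4 mm: a listed point, or the origin of a listed thing).
The state is a dict: "time": time; "q": joint angles; "joint_velocities": joint speeds; "joint_torque": joint torques, N m; "position": TCP position; "tool_rot": TCP orientation; "ft_force": force on the tool from outside, world axes, zero at the start; "moment": the same for the moment, N m; "grip_width": finger opening in m; "grip_force": force on a finger pad.
Only numpy, scipy, OpenCV 4.12 (cv2) and the standard library are available. Lean on these libraries where they do the work, as an engineer would, in place of code of your own. Each camera call takes 0.05 s, during which the arm holds its last target. There are 200 camera calls.

## Working session

There is one attempt and no reset: what is moved stays moved. The work goes in short steps, Python scripts to look and compute and a tool call to move; the robot and the scene stay as the last step left them, time stands still between calls to the robot, and variables do not carry over. Pictures are saved under pics/ and viewed, at most 10 in all, crops included, and the job is handed in when it is done.

Besides the shell and the picture viewer there is one more tool, called after "Emit:" as name(argument=value, ...) on one line, values as JSON. move_arm: Moves the arm, as the interface text tells. Its arguments: {"type":"object","properties":{"series":{"type":"string"},"jaw":{"type":"number"},"newtons":{"type":"number"}},"required":["series"]}

```bash
mkdir -p pics
python3 - <<'E'
from rig import robot
import cv2,numpy as np
o=robot.get_obs();print(o['time'],o['position'],o['tool_rot'],o['grip_width'])
for n in ['scene','side']:
    c=robot.camera(n);cv2.imwrite(f'pics/{n}0.png',c['img'][:,:,::-1])
    print(n,c['mtx'].round(1).tolist(),c['world_to_cam'].round(3).tolist())
    for t in ['base_left','base_right','tag_green','tag_red','sheet','slab','stand','rest_left','rest_right']:
        print(t,[(np.round(r['xyz'],3).tolist(),round(r['p'],2)) for r in robot.tip_of(c,t)][:4])
E
```

```text
0.0 [6.24312829e-01 1.51450574e-04 2.43580316e-01] [ 7.07095172e-01  7.07117569e-01 -6.26218919e-04 -8.76589329e-04] 0.08669538709923412
scene [[365.4, 0.0, 253.2], [0.0, 365.4, 187.0], [0.0, 0.0, 1.0]] [[0.079, 0.997, -0.006, -0.143], [0.85, -0.07, -0.522, -0.456], [-0.52, 0.036, -0.853, 1.391], [0.0, 0.0, 0.0, 1.0]]
base_left [([0.571, 0.264, 0.008], 0.82)]
base_right [([0.596, -0.297, 0.014], 0.9), ([0.626, 0.03, 0.025], 0.53)]
tag_green [([0.486, -0.309, 0.002], 0.64), ([0.466, 0.236, -0.001], 0.61)]
tag_red [([0.486, -0.311, 0.003], 0.44), ([0.598, 0.499, -0.005], 0.41)]
sheet [([0.628, 0.03, 0.028], 0.83)]
slab [([0.428, -0.005, 0.002], 0.84), ([0.399, -0.189, 0.007], 0.69), ([0.324, 0.171, -0.001], 0.69), ([0.463, 0.237, -0.0], 0.49)]
stand [([0.628, 0.031, 0.023], 0.45)]
rest_left [([0.572, 0.266, -0.0], 0.86)]
rest_right [([0.589, -0.3, 0.001], 0.78)]
side [[444.7, 0.0, 254.8], [0.0, 444.7, 195.3], [0.0, 0.0, 1.0]] [[-0.763, -0.646, -0.022, 0.474], [-0.368, 0.462, -0.807, 0.204], [0.532, -0.608, -0.59, 1.116], [0.0, 0.0, 0.0, 1.0]]
base_left [([0.57, 0.27, 0.011], 0.72), ([0.63, 0.029, -0.001], 0.55)]
base_right [([0.599, -0.295, 0.012], 0.71)]
tag_green [([0.464, 0.236, 0.002], 0.63)]
tag_red [([0.483, -0.31, 0.002], 0.53)]
sheet [([0.628, 0.033, 0.027], 0.65), ([0.598, -0.295, 0.013], 0.45)]
slab [([0.331, 0.174, -0.003], 0.86), ([0.434, -0.005, 0.001], 0.82), ([0.407, -0.183, 0.005], 0.61)]
stand [([0.631, 0.031, -0.004], 0.67)]
rest_left [([0.573, 0.265, -0.001], 0.64), ([0.597, -0.297, 0.012], 0.39)]
rest_right [([0.589, -0.298, -0.005], 0.64)]
```

View pics/scene0.png

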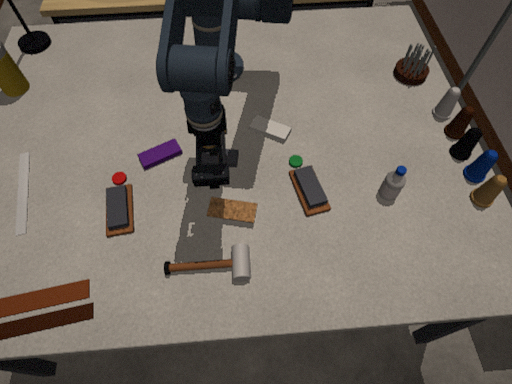

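View pics/side0.png

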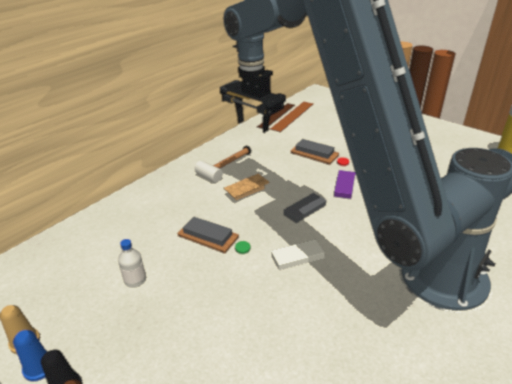

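The green tag (scene 296,161; side 243,247) is in front of the left rest, so base_left is the target. Slab candidates in the side view are the dark one at (305,207), the purple one at (344,184) and the white one at (297,255). The dark one fits the description. Next I rectify close crops to measure poses.

```bash
cat > h.py <<'E'
from rig import robot
import cv2,numpy as np
def rect(c,cx,cy,z,r=0.1,s=1000):
    """top view of the plane z: col = -y, row = -x (robot's view), s px per m"""
    n=int(2*r*s)
    A=np.array([[0,-1/s,cx+r],[-1/s,0,cy+r],[0,0,z],[0,0,1]])
    P=c['mtx']@c['world_to_cam'][:3]
    return cv2.warpPerspective(c['img'],P@A,(n,n),flags=cv2.INTER_LINEAR|cv2.WARP_INVERSE_MAP)
def seg(im,cx,cy,kind,r=0.1,s=1000,seed=None):
    hsv=cv2.cvtColor(im,cv2.COLOR_RGB2HSV).astype(int);H,S,V=hsv[...,0],hsv[...,1],hsv[...,2]
    m=(V<105)&(S<90) if kind=='dark' else (S>90)&(H<30)
    m=cv2.morphologyEx(m.astype(np.uint8)*255,cv2.MORPH_OPEN,np.ones((5,5)))
    cs,_=cv2.findContours(m,cv2.RETR_EXTERNAL,cv2.CHAIN_APPROX_NONE)
    if not cs: return None
    k=max(cs,key=cv2.contourArea);(u,v),(w,h),a=cv2.minAreaRect(k)
    b=cv2.boxPoints(((u,v),(w,h),a));e=max((b[1]-b[0],b[2]-b[1]),key=np.linalg.norm)
    cv2.polylines(im,[b.astype(int)],True,(255,0,0),1)
    yaw=np.degrees(np.arctan2(-e[0],-e[1]));yaw=(yaw+90)%180-90
    return round(cx+r-v/s,4),round(cy+r-u/s,4),round(yaw,1),round(max(w,h)),round(min(w,h))
E
python3 - <<'E'
from h import *
rows=[]
cams={n:robot.camera(n) for n in ['scene','side','wrist']}
for n,c in cams.items():
    row=[]
    for nm,x,y,z,k in [('base',.572,.266,.036,'dark'),('sheet',.628,.031,.030,'cork'),('slab',.431,-.005,.022,'dark')]:
        im=rect(c,x,y,z);print(n,nm,seg(im,x,y,k));row.append(im)
    rows.append(np.hstack(row))
cv2.imwrite('pics/rect0.png',np.vstack(rows)[:,:,::-1])
print(cams['wrist']['world_to_cam'].round(3).tolist(),cams['wrist']['mtx'].round(0).tolist())
E
```

```text
scene base (0.5731, 0.264, np.float32(12.7), 144, 61)
scene sheet (0.6315, 0.032, np.float32(76.1), 136, 63)
scene slab (0.4315, -0.0045, np.float32(-90.0), 199, 199)
side base (0.5571, 0.2774, np.float32(13.1), 133, 65)
side sheet (0.6192, 0.0381, np.float32(73.8), 136, 83)
side slab (0.4232, 0.0055, np.float32(83.4), 150, 74)
wrist base (0.5725, 0.2675, np.float32(0.0), 199, 197)
wrist sheet (0.6299, 0.0324, np.float32(76.0), 135, 62)
wrist slab (0.4349, -0.0047, np.float32(80.8), 132, 63)
[[1.0, -0.001, -0.0, -0.624], [-0.0, -0.954, 0.3, -0.036], [-0.001, -0.3, -0.954, 0.391], [0.0, 0.0, 0.0, 1.0]] [[318.0, 0.0, 254.0], [0.0, 318.0, 192.0], [0.0, 0.0, 1.0]]
```

View pics/rect0.png

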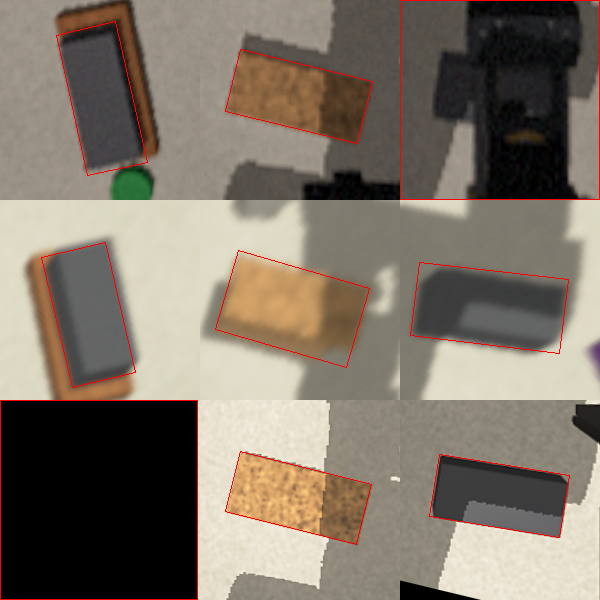

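The rectified crops show the sheet at (0.630, 0.032) with yaw 76° and size 135×62, as expected. The dark slab's grey top is confirmed; the dark strip on its far side in the wrist view is its side face. I go over base_left with the jaws across it to measure it.

Emit:
move_arm(series="266 -54 0 0 0 57; 266 -54 0 0 0 57; 266 -54 0 0 0 57; 266 -54 0 0 0 57; 266 -54 0 0 0 57; 266 -54 0 0 0 57; 266 -54 0 0 0 57; 266 -54 0 0 0 57", jaw=1)

```text
time: 1.82
position: [0.5688, 0.2723, 0.2446]
tool_rot: [0.955, 0.298, 0.0, -0.002]
ft_force: [1.1, -0.7, -0.5]
grip_width: 0.0871
grip_force: 0.0
```

Emit:
move_arm(series="0 0 0 0 0 20; 0 0 0 0 0 20; 0 0 0 0 0 20; 0 0 0 0 0 20; 0 0 0 0 0 20; 0 0 0 0 0 20")

```text
time: 2.32
position: [0.571, 0.2659, 0.2446]
tool_rot: [0.992, 0.129, 0.0, 0.0]
ft_force: [-0.2, -0.0, -1.0]
grip_width: 0.0872
grip_force: 0.0
```

Run:
```python
from h import *
c=robot.camera('wrist');row=[]
for nm,x,y,z,k in [('base',.572,.266,.036,'dark'),('rest',.572,.266,.014,'cork')]:
    im=rect(c,x,y,z,s=2000);print(nm,seg(im,x,y,k,s=2000));row.append(im)
cv2.imwrite('pics/base1.png',np.hstack(row)[:,:,::-1])
print(np.linalg.inv(c['world_to_cam'])[:3,3])
o=robot.get_obs();print(o['time'],o['q'],o['position'],o['tool_rot'])
```

```text
base (0.6044, 0.2747, np.float32(13.0), 123, 111)
rest (0.5724, 0.2652, np.float32(11.8), 317, 150)
[0.65081027 0.28730734 0.38357362]
2.3667 [2.58692302e-01 5.34248643e-01 1.41965603e+00 5.32323639e-06
 1.18768943e+00 1.57174430e+00] [0.57103109 0.26592933 0.24455296] [ 9.91707597e-01  1.28514756e-01 -1.04037300e-06 -2.35379518e-06]
```

View pics/base1.png

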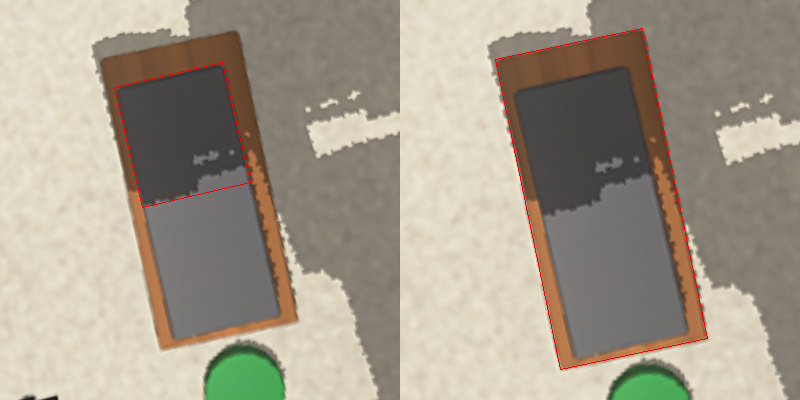

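base_left is at (0.5705, 0.2666) with yaw about 12.7°, its top 130×55 as it must be; its rest is at (0.572, 0.265). Now to the cork.

Emit:
move_arm(series="-3 241 0 0 0 -56; -3 241 0 0 0 -56; -3 241 0 0 0 -56; -3 241 0 0 0 -56; -3 241 0 0 0 -56; -3 241 0 0 0 -56; -3 241 0 0 0 -56; -3 241 0 0 0 -56")

```text
time: 3.03
position: [0.63, 0.0285, 0.2445]
tool_rot: [0.818, 0.575, 0.0, 0.0]
ft_force: [-0.3, 1.5, -1.3]
grip_width: 0.0868
grip_force: 0.0
```

Emit:
move_arm(series="0 0 0 0 0 0; 0 0 0 0 0 0")

```text
time: 3.2
position: [0.6291, 0.0319, 0.2445]
tool_rot: [0.819, 0.573, -0.0, -0.0]
ft_force: [-0.5, 0.8, -0.5]
grip_width: 0.087
grip_force: 0.0
```

```bash
cat >> h.py <<'E'
def pose():
    o=robot.get_obs();q=o['tool_rot'];return o['position'],np.degrees(2*np.arctan2(q[1],q[0])),o
def togo(x,y,z,yaw):
    p,f,o=pose();c,s=np.cos(np.radians(f)),np.sin(np.radians(f));d=np.array([x,y,z])-p
    a=((f-yaw)+90)%180-90
    print('t',round(o['time'],2),'pos',p.round(4),'yaw',round(f,2),'TOGO mm',(1000*np.array([c*d[0]+s*d[1],s*d[0]-c*d[1],-d[2]])).round(1),'turn',round(a,1))
E
python3 - <<'E'
from h import *
c=robot.camera('wrist')
im=rect(c,.63,.032,.03);print(seg(im,.63,.032,'cork'))
im=rect(c,.4315,-.005,.022);print(seg(im,.4315,-.005,'dark'))
togo(.630,.032,.034,76)
E
```

```text
(0.63, 0.0325, np.float32(76.0), 135, 61)
(0.432, -0.02, np.float32(0.0), 199, 168)
t 3.25 pos [0.629  0.0323 0.2445] yaw 69.98 TOGO mm [  0.    1.  210.5] turn -6.0
```

Emit:
move_arm(series="0 1 40 0 0 -6; 0 1 80 0 0 -6; 0 1 120 0 0 -6; 0 1 150 0 0 -6; 0 1 175 0 0 -6; 0 1 195 0 0 -6; 0 1 208 0 0 -6; 0 1 210 0 0 -6")

```text
time: 3.92
position: [0.6284, 0.0327, 0.0319]
tool_rot: [0.787, 0.616, -0.002, -0.002]
ft_force: [0.1, 0.7, 1.0]
grip_width: 0.0872
grip_force: 0.0
```

Emit:
move_arm(series="0 0 0 0 0 0; 0 0 0 0 0 0; 0 0 0 0 0 0; 0 0 0 0 0 0; 0 0 0 0 0 0; 0 0 0 0 0 0; 0 0 0 0 0 0; 0 0 0 0 0 0", jaw=0.5, newtons=15)

```text
time: 4.58
position: [0.6309, 0.0317, 0.0359]
tool_rot: [0.787, 0.616, 0.001, 0.001]
ft_force: [-1.7, -0.2, 5.5]
grip_width: 0.0617
grip_force: 15.0
```

Emit:
move_arm(series="0 0 -10 0 0 0; 0 0 -25 0 0 0; 0 0 -50 0 0 0; 0 0 -80 0 0 0; 0 0 -100 0 0 0; 0 0 -100 0 0 0; 0 0 -100 0 0 0")

```text
time: 5.17
position: [0.6307, 0.0317, 0.136]
tool_rot: [0.787, 0.616, 0.001, 0.001]
ft_force: [-0.8, -0.1, -0.5]
grip_width: 0.0617
grip_force: 15.0
```

Run:
```python
from h import *
c=robot.camera('wrist');p,f,o=pose();z=p[2]-.003
print(seg(rect(c,p[0],p[1],z),p[0],p[1],'cork'),o['grip_width'],o['tool_rot'])
cv2.imwrite('pics/held.png',c['img'][:,:,::-1])
togo(.5705,.2666,.13,12.7)
```

```text
(np.float64(0.6376), np.float64(0.0616), np.float32(76.0), 76, 61) 0.06169270995221066 [ 7.87432779e-01  6.16400459e-01 -2.26292449e-04 -2.04716450e-04]
t 5.22 pos [0.6295 0.0318 0.1344] yaw 76.11 TOGO mm [ 213.7 -113.7    4.4] turn 63.4
```

View pics/held.png

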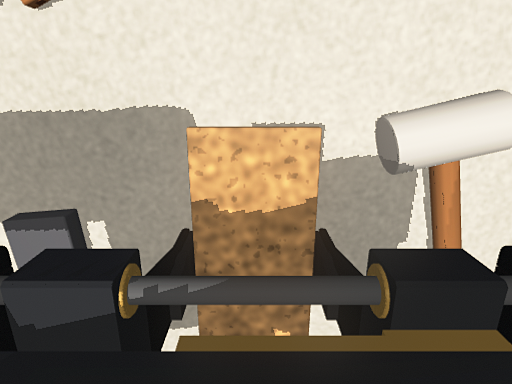

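The cork is held square between the fingers, its far edge at row 127 and level with the tool. I carry it over base_left.

Emit:
move_arm(series="26 -14 0 0 0 7; 60 -32 0 0 0 14; 95 -50 0 0 0 21; 130 -69 0 0 0 28; 165 -88 0 0 0 35; 192 -102 0 0 0 42; 210 -112 0 0 0 49; 214 -114 0 0 0 56")

```text
time: 5.88
position: [0.5675, 0.2705, 0.1321]
tool_rot: [0.985, 0.174, -0.003, -0.0]
ft_force: [0.6, 0.4, -0.7]
grip_width: 0.0618
grip_force: 15.0
```

Emit:
move_arm(series="0 0 0 0 0 7; 0 0 0 0 0 7; 0 0 0 0 0 7; 0 0 0 0 0 7")

```text
time: 6.22
position: [0.5702, 0.2663, 0.1333]
tool_rot: [0.993, 0.115, -0.001, 0.0]
ft_force: [-0.6, -0.1, -0.6]
grip_width: 0.0616
grip_force: 15.0
```

Run:
```python
from h import *
c=robot.camera('wrist');p,f,o=pose()
# far edge of the cork: rows along tool x in the plane of its top
z=p[2]-.003
im=rect(c,p[0],p[1],z);cv2.imwrite('pics/h2.png',im[:,:,::-1])
hsv=cv2.cvtColor(im,cv2.COLOR_RGB2HSV)
a=np.radians(f)
for d in np.arange(.05,.09,.002):
    x=d*np.cos(a);y=d*np.sin(a);v,u=int(100-1000*x),int(100-1000*y);print(int(d*1000),hsv[v,u],end=' ')
print()
togo(.5705,.2666,.046,12.7)
```

```text
50 [ 15 137 141] 52 [ 16 138 161] 54 [ 15 138 159] 56 [ 15 136 143] 58 [ 15 134 139] 60 [ 16 136 144] 62 [ 15 135 134] 64 [ 16 134 135] 66 [ 16 135 145] 68 [ 6 16 78] 70 [10 19 79] 72 [ 13 130 114] 74 [ 13 145 130] 76 [ 13 142 131] 78 [ 13 140 131] 80 [ 13 140 133] 82 [ 20  34 158] 84 [ 20  38 161] 86 [ 22  19 251] 88 [ 20  24 238] 
t 6.27 pos [0.5705 0.2663 0.1336] yaw 13.18 TOGO mm [ 0.1 -0.3 87.6] turn 0.5
```

Cork is centred in the gripper (end at 68 mm) and over the stone. I lower it.

Emit:
move_arm(series="0 0 20 0 0 0.5; 0 0 45 0 0 0.5; 0 0 65 0 0 0.5; 0 0 75 0 0 0.5; 0 0 80 0 0 0.5; 0 0 82 0 0 0.5; 0 0 82 0 0 0.5; 0 0 82 0 0 0.5")

```text
time: 6.93
position: [0.5717, 0.2671, 0.0536]
tool_rot: [0.994, 0.11, 0.001, -0.0]
ft_force: [0.8, 0.1, -1.0]
grip_width: 0.0617
grip_force: 15.0
```

Emit:
move_arm(series="0 0 1 0 0 0; 0 0 2 0 0 0; 0 0 2 0 0 0; 0 0 2 0 0 0")

```text
time: 7.27
position: [0.571, 0.267, 0.051]
tool_rot: [0.994, 0.11, 0.0, -0.0]
ft_force: [-1.3, 0.0, -1.0]
grip_width: 0.0618
grip_force: 15.0
```

Emit:
move_arm(series="0 0 1 0 0 0; 0 0 1 0 0 0; 0 0 2 0 0 0; 0 0 2 0 0 0; 0 0 2 0 0 0")

```text
time: 7.68
position: [0.5707, 0.2669, 0.0484]
tool_rot: [0.994, 0.11, -0.0, 0.0]
ft_force: [0.4, 0.5, -1.0]
grip_width: 0.0619
grip_force: 15.0
```

Emit:
move_arm(series="0 0 1 0 0 0; 0 0 1 0 0 0; 0 0 1 0 0 0; 0 0 1 0 0 0")

```text
time: 8.02
position: [0.5709, 0.2669, 0.0479]
tool_rot: [0.994, 0.11, 0.0, -0.0]
ft_force: [-1.1, 0.0, 3.2]
grip_width: 0.0617
grip_force: 15.0
```

Emit:
move_arm(series="0 0 1 0 0 0; 0 0 1 0 0 0; 0 0 1 0 0 0; 0 0 1 0 0 0")

```text
time: 8.35
position: [0.5709, 0.2669, 0.0479]
tool_rot: [0.994, 0.11, 0.0, 0.0]
ft_force: [-2.4, 0.0, 8.4]
grip_width: 0.0618
grip_force: 15.0
```

Contact felt (8 N). I release and rise.

Emit:
move_arm(series="0 0 -1 0 0 0; 0 0 -1 0 0 0; 0 0 -1 0 0 0; 0 0 -1 0 0 0; 0 0 -1 0 0 0; 0 0 -1 0 0 0; 0 0 -1 0 0 0; 0 0 -1 0 0 0", jaw=1)

```text
time: 9.02
position: [0.5708, 0.2669, 0.0474]
tool_rot: [0.994, 0.11, -0.0, 0.0]
ft_force: [0.7, -0.9, 0.5]
grip_width: 0.0867
grip_force: 0.0
```

Emit:
move_arm(series="0 0 -8 0 0 0; 0 0 -30 0 0 0; 0 0 -70 0 0 0; 0 0 -110 0 0 0; 0 0 -150 0 0 0; 0 0 -190 0 0 0; 0 0 -196 0 0 0; 0 0 -196 0 0 0")

```text
time: 9.68
position: [0.5729, 0.2676, 0.2485]
tool_rot: [0.994, 0.11, 0.005, -0.001]
ft_force: [-0.1, 0.4, -0.7]
grip_width: 0.0869
grip_force: 0.0
```

Run:
```python
from h import *
c=robot.camera('wrist');row=[]
im=rect(c,.571,.267,.042,s=2000);im2=im.copy()
hsv=cv2.cvtColor(im,cv2.COLOR_RGB2HSV)
print('sheet',seg(im,.571,.267,'cork',s=2000))
im2=rect(c,.572,.266,.014,s=2000);print(seg(im2,.572,.266,'cork',s=2000))
cv2.imwrite('pics/laid.png',np.hstack([im,im2])[:,:,::-1])
togo(.4315,-.005,.24,81)
```

```text
sheet (0.5775, 0.2666, np.float32(11.9), 297, 139)
(0.5714, 0.265, np.float32(11.8), 321, 151)
t 9.73 pos [0.5712 0.267  0.2454] yaw 12.61 TOGO mm [-195.7  235.     5.4] turn -68.4
```

View pics/laid.png

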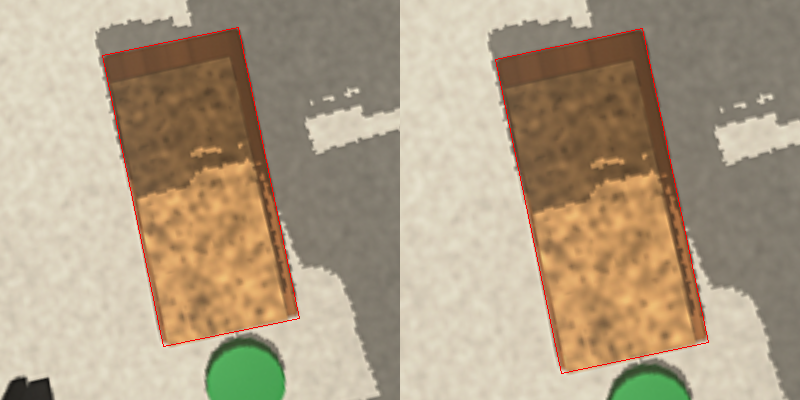

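Cork corners in the left crop (107,83), (231,57), (288,319), (163,346) give centre (0.570, 0.268), lined up, and the rest has not shifted. Now the slab.

Emit:
move_arm(series="-25 30 0 0 0 -7; -50 60 0 0 0 -14; -75 90 0 0 0 -21; -100 120 0 0 0 -28; -125 150 0 0 0 -35; -150 180 0 0 0 -42; -175 210 0 0 0 -49; -194 233 0 0 0 -56")

```text
time: 10.4
position: [0.4317, 0.0004, 0.2415]
tool_rot: [0.838, 0.546, -0.002, -0.002]
ft_force: [0.2, 0.4, 0.1]
grip_width: 0.0869
grip_force: 0.0
```

Emit:
move_arm(series="0 0 0 0 0 -6; 0 0 0 0 0 -12; 0 0 0 0 0 -12; 0 0 0 0 0 -12")

```text
time: 10.73
position: [0.4335, 0.0015, 0.2421]
tool_rot: [0.779, 0.627, -0.001, -0.002]
ft_force: [0.1, 0.3, -0.0]
grip_width: 0.0873
grip_force: 0.0
```

Run:
```python
from h import *
c=robot.camera('wrist')
im=rect(c,.4315,-.005,.022,s=2000);print(seg(im,.4315,-.005,'dark',s=2000))
cv2.imwrite('pics/slab.png',im[:,:,::-1])
togo(.4315,-.005,.028,81)
```

```text
(0.4298, -0.005, np.float32(80.7), 261, 112)
t 10.78 pos [0.4338 0.0017 0.2424] yaw 77.71 TOGO mm [ -7.   -0.9 214.4] turn -3.3
```

View pics/slab.png

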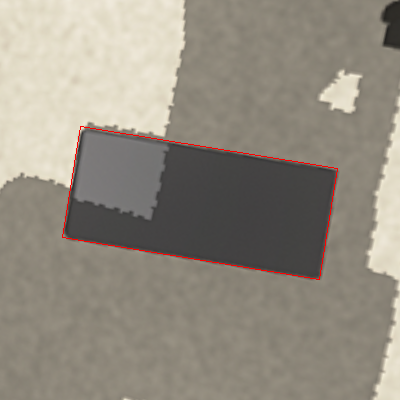

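The crop shows the dark slab alone, 130×56 mm, centre (0.430, -0.005), yaw 80.7°. I descend and grip it.

Emit:
move_arm(series="-7 -2 35 0 0 -3; -7 -2 70 0 0 -3; -7 -2 105 0 0 -3; -7 -2 140 0 0 -3; -7 -2 170 0 0 -3; -7 -2 195 0 0 -3; -7 -2 208 0 0 -3; -7 -2 212 0 0 -3")

```text
time: 11.45
position: [0.4298, -0.0042, 0.0289]
tool_rot: [0.762, 0.648, -0.002, -0.002]
ft_force: [-0.3, -0.3, -0.1]
grip_width: 0.087
grip_force: 0.0
```

Emit:
move_arm(series="0 0 0 0 0 0; 0 0 0 0 0 0; 0 0 0 0 0 0; 0 0 0 0 0 0")

```text
time: 11.78
position: [0.432, -0.0051, 0.0326]
tool_rot: [0.761, 0.648, 0.001, 0.001]
ft_force: [-0.6, -0.4, -0.5]
grip_width: 0.0871
grip_force: 0.0
```

```bash
python3 -c "
from h import *
togo(.430,-.005,.028,80.7)"
```

```text
t 11.78 pos [ 0.432  -0.0051  0.0326] yaw 80.84 TOGO mm [-0.2 -2.   4.6] turn 0.1
```

Emit:
move_arm(series="0 -1 3 0 0 0; 0 -1 5 0 0 0; 0 -1 5 0 0 0; 0 -1 5 0 0 0")

```text
time: 12.12
position: [0.4303, -0.005, 0.0267]
tool_rot: [0.761, 0.648, 0.0, 0.0]
ft_force: [0.3, 0.1, 0.2]
grip_width: 0.0873
grip_force: 0.0
```

Emit:
move_arm(series="0 0 0 0 0 0; 0 0 0 0 0 0; 0 0 0 0 0 0; 0 0 0 0 0 0; 0 0 0 0 0 0; 0 0 0 0 0 0; 0 0 0 0 0 0; 0 0 0 0 0 0", jaw=0.4, newtons=45)

```text
time: 12.78
position: [0.4304, -0.0049, 0.0266]
tool_rot: [0.761, 0.648, 0.0, 0.0]
ft_force: [-0.2, -0.2, 0.0]
grip_width: 0.0559
grip_force: 45.0
```

Emit:
move_arm(series="0 0 -4 0 0 0; 0 0 -10 0 0 0; 0 0 -20 0 0 0; 0 0 -40 0 0 0; 0 0 -70 0 0 0; 0 0 -100 0 0 0; 0 0 -120 0 0 0; 0 0 -120 0 0 0")

```text
time: 13.45
position: [0.4319, -0.0052, 0.1499]
tool_rot: [0.761, 0.648, 0.002, 0.003]
ft_force: [0.0, -0.2, -6.1]
grip_width: 0.0558
grip_force: 45.0
```

Run:
```python
from h import *
c=robot.camera('wrist');cv2.imwrite('pics/held2.png',c['img'][:,:,::-1])
p,f,o=pose();print(o['grip_width'],o['grip_force'],o['ft_force'],o['tool_rot'])
togo(.5705,.2668,.15,12.7)
```

```text
0.055506024150029455 44.99817609786987 [ 0.38350107 -1.18916511 -5.75516616] [0.76125321 0.64845058 0.00130482 0.00192144]
t 13.5 pos [ 0.4311 -0.0051  0.1482] yaw 80.85 TOGO mm [290.6  94.4  -1.8] turn 68.2
```

View pics/held2.png

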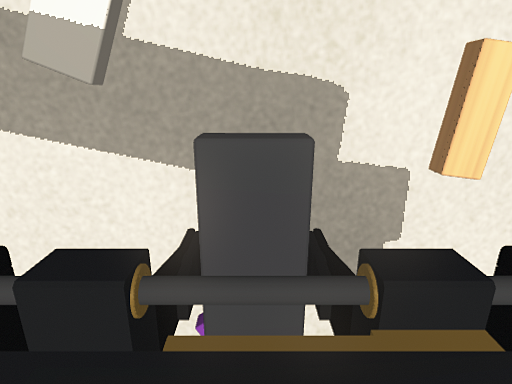

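The slab is held square and level (far edge at row 135). I carry it over the cork.

Emit:
move_arm(series="19 6 0 0 0 6; 48 15 0 0 0 12; 80 26 0 0 0 19; 112 36 0 0 0 26; 144 47 0 0 0 33; 176 57 0 0 0 40; 208 67 0 0 0 47; 238 77 0 0 0 54")

```text
time: 14.17
position: [0.5427, 0.2193, 0.1435]
tool_rot: [0.973, 0.23, -0.003, -0.0]
ft_force: [0.3, -0.9, -5.5]
grip_width: 0.0555
grip_force: 45.0
```

```bash
python3 -c "
from h import *
togo(.5705,.2668,.15,12.7)"
```

```text
t 14.17 pos [0.5427 0.2193 0.1435] yaw 26.64 TOGO mm [ 46.1 -30.   -6.5] turn 13.9
```

Emit:
move_arm(series="20 -14 0 0 0 5; 35 -25 0 0 0 10; 43 -30 0 0 0 14; 45 -32 0 0 0 14; 45 -32 0 0 0 14; 45 -32 0 0 0 14; 45 -32 0 0 0 14")

```text
time: 14.75
position: [0.5685, 0.2656, 0.1453]
tool_rot: [0.994, 0.113, -0.002, 0.0]
ft_force: [-0.7, -0.4, -5.6]
grip_width: 0.0558
grip_force: 45.0
```

Run:
```python
from h import *
c=robot.camera('wrist');p,f,o=pose();print(o['ft_force'],o['tool_rot'])
im=rect(c,p[0],p[1],p[2]-.0046);V=cv2.cvtColor(im,cv2.COLOR_RGB2GRAY);a=np.radians(f)
for d in np.arange(.055,.08,.002): print(int(d*1000),V[int(100-1000*d*np.cos(a)),int(100-1000*d*np.sin(a))],end='; ')
togo(.5705,.2670,.073,12.7)
```

```text
[ 0.5587624  -0.18740497 -5.0735699 ] [ 9.93616858e-01  1.12801418e-01 -1.13909060e-03  2.85540390e-04]
55 69; 57 70; 59 70; 61 69; 63 56; 65 125; 67 116; 69 112; 71 115; 73 112; 75 99; 77 98; 79 99; t 14.8 pos [0.5689 0.2656 0.1458] yaw 12.95 TOGO mm [ 1.9 -1.  72.8] turn 0.3
```

Emit:
move_arm(series="2 -1 15 0 0 0; 2 -1 35 0 0 0; 2 -1 50 0 0 0; 2 -1 60 0 0 0; 2 -1 67 0 0 0; 2 -1 70 0 0 0; 2 -1 70 0 0 0; 2 -1 70 0 0 0")

```text
time: 15.47
position: [0.5721, 0.2682, 0.0772]
tool_rot: [0.994, 0.113, 0.001, -0.0]
ft_force: [0.9, 0.2, -5.6]
grip_width: 0.0556
grip_force: 45.0
```

Emit:
move_arm(series="0 0 0 0 0 0; 0 0 0 0 0 0; 0 0 0 0 0 0; 0 0 0 0 0 0")

```text
time: 15.8
position: [0.5718, 0.2683, 0.0771]
tool_rot: [0.994, 0.113, 0.0, -0.0]
ft_force: [-0.4, -0.0, -5.4]
grip_width: 0.0553
grip_force: 45.0
```

```bash
python3 -c "
from h import *
togo(.5705,.2670,.0686,12.7);print(pose()[2]['ft_force'],pose()[2]['tool_rot'])"
```

```text
t 15.8 pos [0.5718 0.2683 0.0771] yaw 12.97 TOGO mm [-1.5  0.9  8.5] turn 0.3
[-0.44348305 -0.01855097 -5.38809466] [ 9.93603237e-01  1.12926461e-01  4.64809708e-04 -7.32199287e-05]
```

Emit:
move_arm(series="-1 1 1 0 0 0; -1 1 3 0 0 0; -1 1 5 0 0 0; -1 1 6 0 0 0; -1 1 6 0 0 0; -1 1 6 0 0 0")

```text
time: 16.3
position: [0.5707, 0.2669, 0.0703]
tool_rot: [0.994, 0.113, -0.0, 0.0]
ft_force: [-1.1, 0.2, -5.3]
grip_width: 0.0553
grip_force: 45.0
```

Emit:
move_arm(series="0 0 0.5 0 0 0; 0 0 1 0 0 0; 0 0 1 0 0 0; 0 0 1 0 0 0")

```text
time: 16.63
position: [0.5708, 0.2669, 0.0696]
tool_rot: [0.994, 0.113, 0.0, -0.0]
ft_force: [0.1, -0.4, -5.5]
grip_width: 0.0554
grip_force: 45.0
```

Emit:
move_arm(series="0 0 0.5 0 0 0; 0 0 1 0 0 0; 0 0 1 0 0 0; 0 0 1 0 0 0")

```text
time: 16.97
position: [0.5709, 0.267, 0.0686]
tool_rot: [0.994, 0.113, 0.0, -0.0]
ft_force: [-0.8, -0.3, -3.9]
grip_width: 0.0556
grip_force: 45.0
```

Emit:
move_arm(series="0 0 0.5 0 0 0; 0 0 1 0 0 0; 0 0 1 0 0 0; 0 0 1 0 0 0")

```text
time: 17.3
position: [0.5709, 0.267, 0.0686]
tool_rot: [0.994, 0.113, 0.0, -0.0]
ft_force: [-1.5, -1.4, 5.8]
grip_width: 0.0557
grip_force: 45.0
```

Seated. I ease off, release, and rise.

Emit:
move_arm(series="0 0 -0.5 0 0 0; 0 0 -0.5 0 0 0; 0 0 -0.5 0 0 0; 0 0 -0.5 0 0 0; 0 0 -0.5 0 0 0; 0 0 -0.5 0 0 0; 0 0 -0.5 0 0 0; 0 0 -0.5 0 0 0", jaw=1)

```text
time: 17.97
position: [0.5708, 0.2669, 0.068]
tool_rot: [0.994, 0.113, -0.0, 0.0]
ft_force: [0.8, -1.0, 0.5]
grip_width: 0.0865
grip_force: 0.0
```

Emit:
move_arm(series="0 0 -8 0 0 0; 0 0 -25 0 0 0; 0 0 -60 0 0 0; 0 0 -100 0 0 0; 0 0 -140 0 0 0; 0 0 -170 0 0 0; 0 0 -175 0 0 0; 0 0 -175 0 0 0")

```text
time: 18.63
position: [0.5724, 0.2674, 0.247]
tool_rot: [0.994, 0.113, 0.004, -0.001]
ft_force: [0.7, 0.1, -0.2]
grip_width: 0.0872
grip_force: 0.0
```

Run:
```python
from h import *
c=robot.camera('wrist')
im=rect(c,.571,.267,.064,s=2000);im2=rect(c,.571,.267,.042,s=2000)
cv2.imwrite('pics/final.png',np.hstack([im,im2])[:,:,::-1])
```

```text
(no output)
```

View pics/final.png

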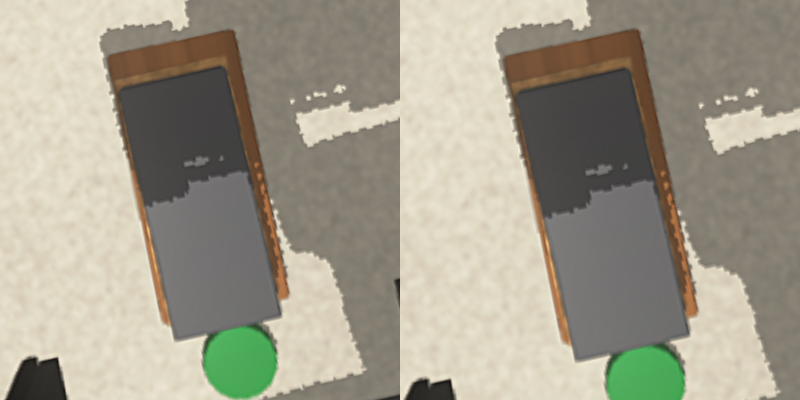

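Slab corners (119,90), (224,67), (282,316), (174,341) give centre (0.569, 0.267), within about 1 mm of the lower stone and lined up. I hand it in.

```bash
python3 -c "
from rig import robot
print(robot.hand_in())"
```

```text
the job is handed in; nothing more can be done
None
```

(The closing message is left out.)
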